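# Wiper refill held level over the drip tray

## Task

Gently draw the yellow-capped wiper refill straight out of its pocket in the orange tilt-out bin, turn it level and keep holding it there, its middle over the middle of the black drip tray and 15 cm or more above the counter, ready for me to open it. Its thin sleeve crushes, so grip it lightly (20 to 30 N is plenty), and leave the other refills, the tray, the jar, the tire gauge and the hammer where they are. Finish still holding the refill: do not put it down or let go.

Things in the scene. Friction and masses are not known exactly. Their poses are not given: they have to be found in the camera images.
- refill_mid (a point): centre of the wanted refill: rigid flat sleeve, white with a black strip down its front and back, 220 mm long (its z), 24 mm wide (its y), 14 mm thick (its x), about 60 g; the last 30 mm at its top end are a yellow cap. This point is half-way along, 110 mm from either end. Its z axis runs from the foot to the capped end. The sleeve is stiff and slides loosely (about 4 mm play) in its pocket, standing on the pocket floor with its upper 110 mm sticking out
- refill_foot (a point): centre of the plain end face of the wanted refill (220 mm from the capped end); same axes
- spare_a_mid (a point): centre of another refill of the same shape and size with a black cap, in another pocket; to be left there
- spare_b_mid (a point): centre of the third refill, also black-capped; to be left there
- bin: fixed orange bin in a grey housing, 246 wide (y), 210 deep (x), 130 high; origin under its middle on the counter, x to its back (away from the robot), z up. Three pockets 80 apart along y, leaning 40 degrees with mouths towards -x: a refill is drawn out along (-0.643, 0, 0.766) of this frame. Pockets 110 long, 28 wide (y), 18 across; mouths 11 in front of the origin, 114 up (mm)
- pocket_floor (a point): floor of the middle pocket of the bin, 60 mm behind the bin's origin and 30 mm up; axes as the bin's. Which pocket the yellow-capped refill stands in varies
- tray: loose black plastic drip tray, 180 mm (x) by 220 mm (y), 25 mm high, 4 mm walls, 0.35 kg, on the counter; origin under its centre, z up. Tray and bin stand on opposite sides of the robot's centre line, either way round
- jar: glass jar of nylon clips with a steel lid, 66 mm across, 78 mm high; origin under its centre. To be left alone
- gauge: chrome tire gauge, about 145 mm long along its x, 18 mm high, lying on the counter; origin at the underside of its middle. To be left alone
- hammer: small steel hammer, 240 mm long along its x, lying on the counter; origin at its underside. To be left alone
Mind the look-alikes: they are no part of the job. Leave any green or purple look-alike of the part that bears refill_mid alone.

How it is judged:
By the outcome, as a careful person would: the job done as asked, in the order asked, and still so for the second after the job is handed in, while the arm keeps its last pose, push and grip.
It also fails if it takes over 51 s, if anything falls off the work surface, if the arm or the gripper's body presses on something with over 40 N, if the wrist force passes 120 N, or if a joint passes its speed limit or range.

## Robot

A 6-joint arm with a two-finger parallel gripper is mounted at the origin on the work surface. World frame = base frame: x ahead of the robot, y to its left, z up, the work surface at z = 0. Lengths are in mm, angles in rad, forces in N, time in s.
With the tool pointing down it reaches from about 375 to 925 mm from the base axis. Payload 5.7 kg.
Tool frame: the origin (TCP) lies at the centre of the arm's flange, where the gripper is bolted on; the fingertips stand 173 mm ahead of it and the grasp point (between the pads) lies 155 mm ahead of it; z points along the fingers, y is the line along which they close (so a half turn about z gives the same grasp; the last joint's range is limited). The gripper opens to 85 mm and grips with 20 to 120 N. Pads are 22 mm wide; open, the fingers measure 114 mm over their backs; the gripper's body (76 mm by 85 mm) begins 54 mm behind the grasp point. The pads swing forward as they close: fully open they stand 13 mm farther back than shut.
Start: joints at [-1.353, 0.359, 1.51, -0, 1.272, -0.115], TCP at [196.002, -567.07, 404.667] pointing down, gripper open.
Joint ranges: [-2.97, 2.97], [-1.01, 2.36], [0.21, 2.38], [-0.96, 4.11], [0.2, 2.71], [-2.98, 2.98]. Speed limits (rad/s): [2.39, 2.39, 3.14, 3.14, 3.14, 3.14].

## Interface

Orientations are given as [roll, pitch, yaw] about the fixed x, y, z axes, in that order (R = Rz(yaw) Ry(pitch) Rx(roll)).
In Python, from bench import manip gives the robot as it stands.
- The arm moves only by the tool drive_tool, never from a script. Its argument "rows" is a list of rows, each a list of 2 entries, a list of its own where there are three numbers: the shift along the world's x, y, z in units of 120 mm (1.0 is 120 mm), then the turn, a rotation vector about the world's x, y, z in units of 180 degrees (1.0 is 180 degrees). In form: [[[tx, ty, tz], [ax, ay, az]], ...]. A call has 1 to 12 rows; each row is the pose to reach, as a shift and turn from the pose commanded when the call began, turning the shorter way round; what a row does not reach only later rows make up. A row lasts 1/10 s, in which the tool goes at most 50 mm and 8.59 degrees, less where a joint would pass 70% of its speed; a pose out of reach is approached as far as the arm can. A call with a number of a shift or a turn outside -1 to 1 is refused whole. A call with a gripper value outside its range is refused whole. "claw" is the opening, from 0 (shut) to 1 (fully open), set as the call begins (left out, the last holds). The fingers move at their own pace and stop on an object; "grip_force" is the grip in N (left out, the last holds). Time passes only in rows, so rows that repeat a pose let the fingers close. It gives the time, the measured TCP pose, the force, the opening and the grip force at its end, in the units of the state.
- manip.get_state(): the state, without advancing time (a new reading comes with each control period).
- manip.grab_frame(name): name is "side" or "top" or "wrist"; returns a dict with "frame" (400x640x3 uint8, red, green, blue), "fov_y" (degrees; the focal length in pixels is half the picture's height over the tangent of half this angle, whatever the lens; pixels are square), "cx", "cy" (the principal point, pixels), "distortion" ([k1, k2, p1, p2, k3] as OpenCV has them; the pictures are not rectified), "cam_to_world" (4x4, takes a point from camera to world coordinates); the wrist camera has in their place "T_tool_cam" (4x4, takes a point from camera to tool coordinates, whose origin is the TCP and whose axes are the flange's). Camera axes: x right, y down, z forward; pixel columns grow to the right and rows downward; lengths in mm; the calibration is good to about 2 mm. A picture is of the moment at which its call begins: read the wrist's pose just before it. There is no depth.
- manip.close_job(): hands the job in; it is judged then, once.
Trained networks look in a picture, given as the dict that the camera call returned (one of the last four; its "shot" number tells which), for a name from the list of things; names that differ only in an ending like _2 or _b are one class to them, and where a whole thing is asked for, a point or a joint stands for the part that bears it (a point fixed in the world has none). Each returns a list of dicts, best first, with "confidence" (0 to 1); they miss things now and then, are a little off and sometimes report something else, mostly with a low value. They report only what shows in the picture. A call takes as long as a camera call. They do not tell look-alikes from the thing itself.
- manip.outline_of(picture, name): "region" (400x640 bool, what is visible of it) and "rect" ([left, top, right, bottom] in pixels, round what is visible of it).
The state is a dict: "clock": time; "joint_positions": joint angles; "joint_vel": joint speeds; "joint_efforts": joint torques, N m; "tcp_pos": TCP position; "tool_rot": TCP orientation; "contact_force": force on the tool from outside, world axes, zero at the start; "moment": the same for the moment, N m; "grip_width": finger opening in mm; "finger_force": force on a finger pad.
Only numpy, scipy, OpenCV 4.12 (cv2) and the standard library are available. Lean on these libraries where they do the work, as an engineer would, in place of code of your own. Each camera call takes 0.05 s, during which the arm holds its last target. There are 200 camera calls.

## Working session

There is one attempt and no reset: what is moved stays moved. The work goes in short steps, Python scripts to look and compute and a tool call to move; the robot and the scene stay as the last step left them, time stands still between calls to the robot, and variables do not carry over. Pictures are saved under pics/ and viewed, at most 10 in all, crops included, and the job is handed in when it is done.

Besides the shell and the picture viewer there is one more tool, called after ">>>" in YAML: its name, and indented under it one key for each argument. drive_tool: Moves the arm, as the interface text tells. Its arguments: {"type":"object","properties":{"rows":{"type":"array"},"claw":{"type":"number"},"grip_force":{"type":"number"}},"required":["rows"]}

```bash
mkdir -p pics; ls
cat > h.py <<'E'
import numpy as np, cv2
from bench import manip
def K(p):
    h=p["frame"].shape[0]; f=h/2/np.tan(np.radians(p["fov_y"])/2)
    return np.array([[f,0,p["cx"]],[0,f,p["cy"]],[0,0,1.]])
def ray(p,T,uv):
    u=cv2.undistortPoints(np.array(uv,float).reshape(-1,1,2),K(p),np.array(p["distortion"],float)).reshape(-1,2)
    d=np.c_[u,np.ones(len(u))]@T[:3,:3].T
    return T[:3,3],d/np.linalg.norm(d,axis=1)[:,None]
def onz(p,T,uv,z):
    o,d=ray(p,T,uv); return o+d*((z-o[2])/d[:,2])[:,None]
def proj(p,T,X):
    Ti=np.linalg.inv(T); 
    return cv2.projectPoints(np.array(X,float).reshape(-1,3),cv2.Rodrigues(Ti[:3,:3])[0],Ti[:3,3],K(p),np.array(p["distortion"],float))[0].reshape(-1,2)
def save(p,n): cv2.imwrite("pics/"+n+".png",p["frame"][:,:,::-1])
E
python3 - <<'E'
from h import *
s=manip.get_state(); print(s["clock"],s["tcp_pos"],s["tool_rot"])
for n in ["top","side"]:
    p=manip.grab_frame(n); save(p,n)
    T=np.array(p["cam_to_world"]); print(n,p["fov_y"],T.round(3).tolist())
    for k in ["refill_mid","bin","tray","jar","gauge","hammer"]:
        for o in manip.outline_of(p,k): print(k,round(o["confidence"],2),o["rect"],onz(p,T,[np.argwhere(o["region"]).mean(0)[::-1]],20)[0].round())
E
```

```text
pics
0.0 [ 195.91698222 -566.71371188  403.82224116] [-3.13970746e+00 -1.93892536e-04  3.32787545e-01]
top 57.591289915226085 [[0.0, -0.99, 0.139, 419.013], [-1.0, -0.002, -0.011, -57.862], [0.011, -0.139, -0.99, 931.029], [0.0, 0.0, 0.0, 1.0]]
refill_mid 0.85 [410.8, 184.8, 433.5, 224.0] [ 532. -338.   20.]
refill_mid 0.83 [462.5, 147.7, 498.0, 232.5] [ 565. -489.   20.]
refill_mid 0.8 [442.8, 251.4, 489.0, 337.0] [ 314. -436.   20.]
refill_mid 0.57 [149.2, 140.5, 254.8, 227.8] [585. 224.  20.]
bin 0.92 [325.5, 122.1, 436.6, 222.5] [ 637. -230.   20.]
bin 0.67 [408.1, 186.0, 433.8, 224.3] [ 533. -337.   20.]
jar 0.81 [281.4, 233.8, 312.9, 262.5] [431. -23.  20.]
gauge 0.79 [220.2, 246.8, 229.3, 307.0] [352. 155.  20.]
hammer 0.67 [329.7, 233.9, 383.0, 332.3] [ 320. -177.   20.]
hammer 0.54 [410.9, 187.4, 433.7, 223.5] [ 533. -337.   20.]
side 43.15886835656499 [[-0.873, -0.296, 0.387, 28.892], [-0.487, 0.564, -0.667, 770.838], [-0.021, -0.771, -0.636, 895.588], [0.0, 0.0, 0.0, 1.0]]
refill_mid 0.69 [302.2, 305.9, 359.0, 333.3] [342. 167.  20.]
refill_mid 0.6 [336.7, 141.5, 402.4, 154.4] [ 525. -479.   20.]
refill_mid 0.47 [354.3, 131.6, 370.3, 146.2] [ 596. -520.   20.]
bin 0.65 [257.1, 132.9, 361.3, 228.8] [ 637. -233.   20.]
tray 0.92 [166.3, 255.5, 292.4, 354.7] [574. 236.  20.]
tray 0.61 [307.8, 159.6, 342.5, 181.5] [ 614. -298.   20.]
jar 0.75 [324.9, 225.5, 349.8, 263.9] [441. -45.  20.]
gauge 0.78 [302.4, 305.5, 359.4, 328.3] [347. 168.  20.]
hammer 0.72 [362.4, 197.3, 422.0, 259.0] [ 372. -191.   20.]
```

```bash
python3 -c "
import cv2
a=cv2.imread('pics/top.png')[100:360,130:530];b=cv2.imread('pics/side.png')[90:370,140:440]
cv2.imwrite('pics/t2.png',cv2.resize(a,None,fx=2,fy=2,interpolation=3));cv2.imwrite('pics/s2.png',cv2.resize(b,None,fx=2,fy=2,interpolation=3))"
```

```text
(no output)
```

View pics/t2.png

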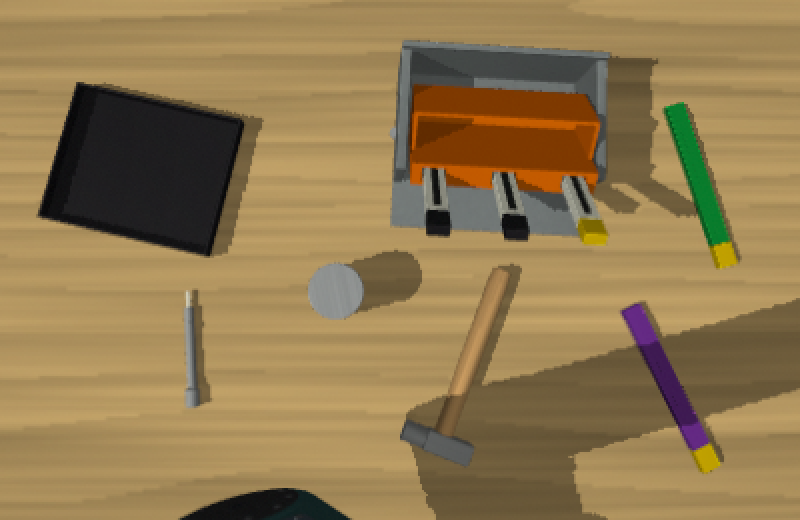

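View pics/s2.png

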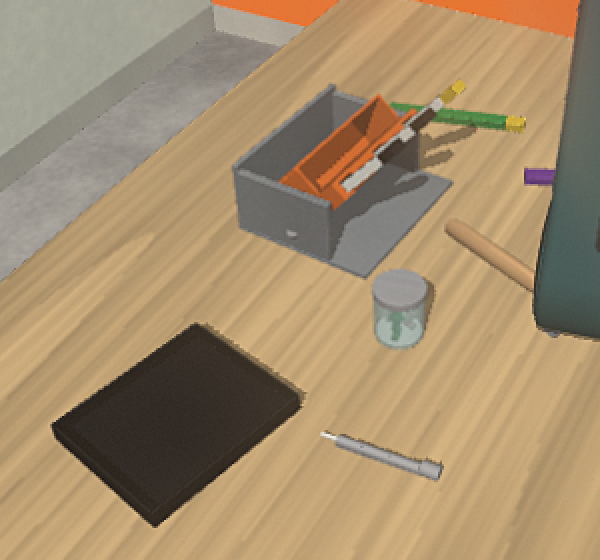

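The yellow-capped refill stands in the right-hand pocket (its cap is at about (426,215) in the top view). The green and purple look-alikes lie on the counter, the tray is on the left, and the jar and hammer are between them. Next I fit the bin pose from the caps and housing corners.

```bash
cat > m.py <<'E'
from h import *
from scipy.optimize import least_squares
u=np.array([-.643,0,.766])
def W(q,X): 
    c,s=np.cos(q[2]),np.sin(q[2]); return np.array(X)@np.array([[c,-s,0],[s,c,0],[0,0,1]]).T+[q[0],q[1],0]
def yellow(p,rect):
    h=cv2.cvtColor(p["frame"],cv2.COLOR_RGB2HSV); m=(h[...,0]>20)&(h[...,0]<32)&(h[...,1]>170)&(h[...,2]>70)
    l,t,r,b=map(int,rect); k=np.zeros_like(m); k[t:b,l:r]=m[t:b,l:r]; return k
E
python3 - <<'E'
from m import *
t=manip.grab_frame("top"); s=manip.grab_frame("side"); Tt=np.array(t["cam_to_world"]); Ts=np.array(s["cam_to_world"])
cap=lambda k:np.array([60,80*k,30])+205*u
yt=np.argwhere(yellow(t,(410,200,440,230))).mean(0)[::-1]; ys=np.argwhere(yellow(s,(355,125,380,150))).mean(0)[::-1]
print(yt,ys)
X=[cap(-1),cap(0),cap(1),[105,123,130],[105,-123,130]]
pt=np.array([yt,[387.5,214],[348.5,211],[332,121],[434.5,126.5]])
Xs=[cap(-1),[105,-123,130],[105,123,130]]; ps=np.array([ys,[306,133.5],[257.5,174.5]])
f=lambda q:np.r_[(proj(t,Tt,W(q,X))-pt).ravel(),(proj(s,Ts,W(q,Xs))-ps).ravel()]
r=least_squares(f,[640,-230,-.05],x_scale=[10,10,.1],loss="soft_l1"); q=r.x
print(q.round(3),f(q).round(1))
print("cap",W(q,cap(-1)),"grasp",W(q,np.array([60,-80,30])+165*u), "u",W([0,0,q[2]],u))
# tray
c=np.array([[78,82.5],[244,120],[211,255],[40,216]])/2+[130,100]
P=onz(t,Tt,c,25); print(P.round(),P.mean(0),np.linalg.norm(np.diff(P,axis=0),axis=1))
print(np.array(manip.grab_frame("wrist")["T_tool_cam"]).round(3).tolist())
E
```

```text
[425.82738095 215.7797619 ] [366.85714286 134.54285714]
[ 5.69520e+02 -2.15351e+02 -2.00000e-02] [-0.2 -3.2 -0.4 -2.2 -0.1  0.  -4.4 15.2  0.2 12.4 -4.  -0.8  8.3 -4.9
  9.  -2.9]
cap [ 496.13376013 -293.91287837  187.03      ] grasp [ 521.84871221 -294.42242642  156.39      ] u [-0.6428738  0.0127387  0.766    ]
[[697. 309.  25.]
 [647.  94.  25.]
 [475. 131.  25.]
 [524. 347.  25.]] [585.73111042 220.26886613  25.        ] [220.83074516 175.98333117 221.74002569]
[[0.001, -0.952, -0.307, 79.416], [1.0, 0.001, 0.001, -0.239], [-0.001, -0.307, 0.952, 32.803], [0.0, 0.0, 0.0, 1.0]]
```

Run:
```python
from m import *
t=manip.grab_frame("top"); s=manip.grab_frame("side"); Tt=np.array(t["cam_to_world"]); Ts=np.array(s["cam_to_world"])
cap=lambda k:np.array([60,80*k,30])+205*u
yt=[425.8,215.8]; ys=[366.9,134.5]
o1,d1=ray(t,Tt,[yt]); o2,d2=ray(s,Ts,[ys]); d1=d1[0];d2=d2[0]
A=np.c_[d1,-d2]; a=np.linalg.lstsq(A,o2-o1,rcond=None)[0]; print("tri",o1+a[0]*d1,o2+a[1]*d2)
X=[cap(-1),cap(0),cap(1)]; pt=np.array([yt,[387.5,214],[348.5,211]])
f=lambda q:np.r_[(proj(t,Tt,W(q,X))-pt).ravel(),(proj(s,Ts,W(q,[cap(-1)]))-[ys]).ravel()]
q=least_squares(f,[600,-230,-.05],x_scale=[10,10,.1]).x
print(q.round(3),f(q).round(1))
print("cap",W(q,cap(-1)),"grasp",W(q,np.array([60,-80,30])+165*u), "u",W([0,0,q[2]],u))
print(proj(t,Tt,W(q,[[105,123,130],[105,-123,130],[-105,123,0]]))*2-[260,200],proj(t,Tt,W(q,[np.array([60,-80,30])+110*u]))*2-[260,200])
```

```text
tri [ 489.61852252 -294.28155417  186.18594566] [ 485.32507201 -296.266157    186.40888755]
[ 5.65115e+02 -2.19622e+02 -7.20000e-02] [ 0.2  0.9 -0.1 -0.1  0.2  0.1 -1.1 -0.1]
cap [ 487.7578966 -294.2763499  187.03     ] grasp [ 513.4119163  -296.11745651  156.39      ] u [-0.64135049  0.04602767  0.766     ]
[[403.90779041  71.07357352]
 [617.96161842  87.09464662]
 [387.48919482 261.17490972]] [[573.66913127 186.02418216]]
```

```bash
cat >> m.py <<'E'
from scipy.spatial.transform import Rotation as Ro
def cur():
    s=manip.get_state(); return np.array(s["tcp_pos"]),Ro.from_euler("xyz",s["tool_rot"]),s
def delta(P,R):
    p,r,_=cur(); return ((np.array(P)-p)/120).round(3),((R*r.inv()).as_rotvec()/np.pi).round(4)
E
python3 - <<'E'
from m import *
yaw=-.072; R=Ro.from_euler("xyz",[np.pi,np.radians(50),yaw]); U=W([0,0,yaw],u)
R=Ro.from_matrix(R.as_matrix()); print(R.as_matrix().round(2).tolist())
g=np.array([513.4,-296.1,156.4]); pre=g+120*U-155*R.as_matrix()[:,2]; print(pre,delta(pre,R))
E
```

```text
[[0.64, -0.07, -0.76], [-0.05, -1.0, 0.06], [-0.77, 0.0, -0.64]]
[ 554.86916794 -299.09095024  347.9520795 ] (array([ 2.991,  2.233, -0.473]), array([-0.0364,  0.2772, -0.1205]))
```

>>> drive_tool:
  rows:
    - [[0.33,0.25,0.1],[-0.012,0.092,-0.04]]
    - [[0.66,0.5,0.2],[-0.024,0.184,-0.08]]
    - [[1,0.75,0.3],[-0.036,0.277,-0.12]]
    - [[1,0.75,0.3],[-0.036,0.277,-0.12]]
    - [[1,0.75,0.3],[-0.036,0.277,-0.12]]
    - [[1,0.75,0.3],[-0.036,0.277,-0.12]]
    - [[1,0.75,0.3],[-0.036,0.277,-0.12]]
    - [[1,0.75,0.3],[-0.036,0.277,-0.12]]
    - [[1,0.75,0.3],[-0.036,0.277,-0.12]]
  claw: 0.7
  grip_force: 24

```text
clock: 1.85
tcp_pos: [316.2, -477.2, 440.4]
tool_rot: [-3.138, 0.87, -0.067]
contact_force: [0.3, 0.9, 0.5]
grip_width: 59.9
finger_force: 0.0
```

>>> drive_tool:
  rows:
    - [[0.33,0.25,0],[0,0,0]]
    - [[0.66,0.5,0],[0,0,0]]
    - [[1,0.75,0],[0,0,0]]
    - [[1,0.75,0],[0,0,0]]
    - [[1,0.75,0],[0,0,0]]

```text
clock: 2.35
tcp_pos: [436.7, -386.5, 441.2]
tool_rot: [-3.14, 0.87, -0.067]
contact_force: [-0.6, 0.5, 0.2]
grip_width: 60.0
finger_force: 0.0
```

>>> drive_tool:
  rows:
    - [[0.33,0.25,0],[0,0,0]]
    - [[0.66,0.5,0],[0,0,0]]
    - [[0.99,0.73,0],[0,0,0]]
    - [[0.99,0.73,0],[0,0,0]]
    - [[0.99,0.73,0],[0,0,0]]

```text
clock: 2.85
tcp_pos: [554.6, -300.0, 440.8]
tool_rot: [-3.14, 0.871, -0.069]
contact_force: [-0.4, -0.4, -0.3]
grip_width: 59.6
finger_force: 0.0
```

Run:
```python
from m import *
p,r,s=cur(); print(s["clock"],p,r.as_matrix().round(2).tolist(),np.round(s["joint_positions"],2),s["grip_width"])
w=manip.grab_frame("wrist"); save(w,"w1")
T=np.eye(4);T[:3,:3]=r.as_matrix();T[:3,3]=p;T=T@np.array(w["T_tool_cam"])
q=[565.1,-219.6,-.072]
for k in (0,-1): print(proj(w,T,W(q,[np.array([60,80*k,30])+a*u for a in (110,190,220)])).round().tolist())
for o in manip.outline_of(w,"refill_mid"): print(o["confidence"],o["rect"])
```

```text
2.85 [ 554.62305919 -299.98282445  440.77655856] [[0.64, -0.07, -0.76], [-0.04, -1.0, 0.05], [-0.76, -0.0, -0.64]] [-0.5   0.64  1.12 -0.4   2.17  1.05] 59.62660899743879
[[154.0, -231.0], [158.0, -69.0], [163.0, -5.0]]
[[317.0, -244.0], [317.0, -74.0], [317.0, -8.0]]
0.73 [432.5, 0.0, 467.9, 80.9]
```

View pics/w1.png

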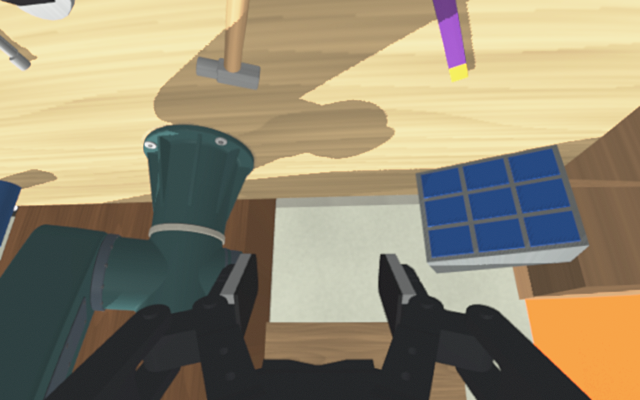

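The wrist view shows the robot base, the hammer and the fingers. The refill is still just outside the picture's top edge, so I go down to the pre-grasp pose.

>>> drive_tool:
  rows:
    - [[0,0,-0.26],[0,0,0]]
    - [[0,0,-0.52],[0,0,0]]
    - [[0,0,-0.77],[0,0,0]]
    - [[0,0,-0.77],[0,0,0]]
    - [[0,0,-0.77],[0,0,0]]

```text
clock: 3.45
tcp_pos: [553.8, -300.6, 348.9]
tool_rot: [-3.139, 0.873, -0.071]
contact_force: [0.3, 0.7, -0.1]
grip_width: 59.6
finger_force: 0.0
```

```bash
cat > w.py <<'E'
from m import *
import sys
p,r,s=cur(); print(s["clock"],p,np.round(s["joint_positions"],2),s["grip_width"],s["finger_force"])
w=manip.grab_frame("wrist"); save(w,sys.argv[1])
T=np.eye(4);T[:3,:3]=r.as_matrix();T[:3,3]=p;T=T@np.array(w["T_tool_cam"])
q=[565.1,-219.6,-.072]
for k in (0,-1): print(proj(w,T,W(q,[np.array([60,80*k,30])+a*u for a in (110,190,220)])).round().tolist())
a=np.argwhere(yellow(w,(230,0,400,200))); print(len(a),a.min(0),a.max(0),a.mean(0))
E
python3 w.py w2
```

```text
3.45 [ 553.80126742 -300.56283682  348.93124069] [-0.51  0.71  1.21 -0.36  2.02  1.12] 59.58347457339023 0.0
[[80.0, -177.0], [101.0, 62.0], [114.0, 142.0]]
[[315.0, -200.0], [315.0, 57.0], [315.0, 141.0]]
328 [ 44 280] [130 347] [ 64.32621951 315.16768293]
```

View pics/w2.png

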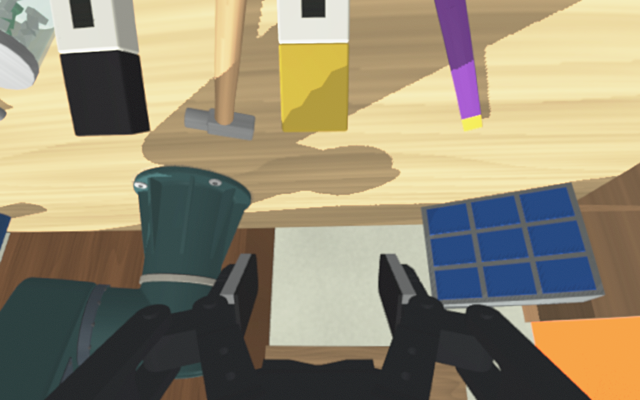

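The yellow cap lies centred between the fingers, with near-face corners at about (279,43), (349,43), (347,130) and (281,131). I check its depth and tilt with PnP.

Run:
```python
from m import *
p,r,s=cur(); w=manip.grab_frame("wrist")
T=np.eye(4);T[:3,:3]=r.as_matrix();T[:3,3]=p;T=T@np.array(w["T_tool_cam"])
q=np.array([565.1,-219.6,-.072]); n=np.array([.766,0,.643])
C=np.array([[0,12,190],[0,-12,190],[0,-12,220],[0,12,220]])
px=np.array([[279,43],[349,43],[347.5,130],[281,131.]])
def pts(v): # v: x,y shift, lean
    a=np.radians(v[2]); uu=np.array([-np.sin(a),0,np.cos(a)]); nn=np.array([np.cos(a),0,np.sin(a)])
    return W(q,[np.array([60+v[0],-80+v[1],30+v[3]])+c[2]*uu+7*nn+[0,c[1],0] for c in C])
print(proj(w,T,pts([0,0,40,0])).round(1).tolist())
f=lambda v:(proj(w,T,pts([v[0],v[1],40,v[2]]))-px).ravel()
v=least_squares(f,[0,0,0]); print(v.x,v.fun.round(1))
f=lambda v:np.r_[(proj(w,T,pts(v))-px).ravel(),v[3]]
v=least_squares(f,[0,0,40,0],x_scale=[5,5,2,5]); print(v.x,v.fun.round(1))
```

```text
[[280.0, 54.6], [349.8, 54.6], [347.6, 142.2], [282.5, 142.2]]
[ 1.61889925  0.31430943 -3.87551286] [ 0.2 -0.3 -0.1 -0.3 -0.8  0.8  0.7 -0.2]
[ 6.26344152  0.31440197 41.69075243 -0.05718511] [ 0.1 -0.3 -0.  -0.3 -0.9  0.9  0.9 -0.1 -0.1]
```

>>> drive_tool:
  rows:
    - [[0.1,0.005,-0.12],[0,0,0]]
    - [[0.2,0,-0.24],[0,0,0]]
    - [[0.3,-0.005,-0.36],[0,0,0]]
    - [[0.4,-0.012,-0.48],[0,0,0]]
    - [[0.5,-0.02,-0.6],[0,0,0]]
    - [[0.6,-0.03,-0.72],[0,0,0]]
    - [[0.64,-0.033,-0.766],[0,0,0]]
    - [[0.64,-0.033,-0.766],[0,0,0]]
    - [[0.64,-0.033,-0.766],[0,0,0]]

```text
clock: 4.45
tcp_pos: [631.6, -303.4, 256.3]
tool_rot: [-3.139, 0.873, -0.069]
contact_force: [-1.0, -0.7, 0.0]
grip_width: 59.7
finger_force: 0.0
```

```bash
python3 w.py w3
```

```text
4.45 [ 631.60904913 -303.41928619  256.27803969] [-0.46  0.9   1.04 -0.33  2.01  1.17] 59.73487298248318 0.0
[[125.0, 169.0], [157.0, 331.0], [167.0, 378.0]]
[[322.0, 169.0], [321.0, 334.0], [320.0, 381.0]]Traceback (most recent call last):
  File "w.py", line 8, in <module>
    a=np.argwhere(yellow(w,(230,0,400,200))); print(len(a),a.min(0),a.max(0),a.mean(0))
                                                           ~~~~~^^^
    return umr_minimum(a, axis, None, out, keepdims, initial, where)
ValueError: zero-size array to reduction operation minimum which has no identity
```

View pics/w3.png

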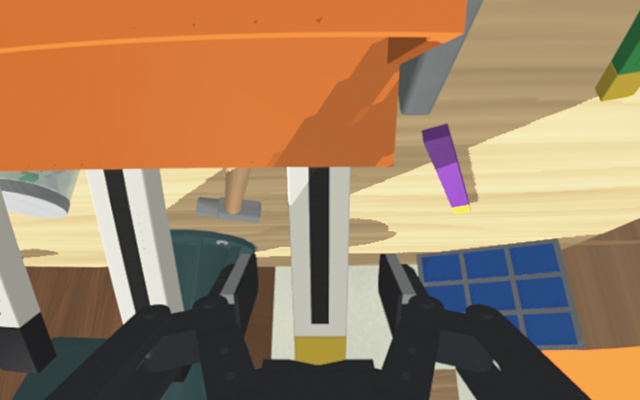

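The refill (columns 290–349) is centred between the pads, and the pads sit on the sleeve between the mouth (row 168) and the cap. I close at 24 N.

>>> drive_tool:
  rows:
    - [[0,0,0],[0,0,0]]
    - [[0,0,0],[0,0,0]]
    - [[0,0,0],[0,0,0]]
    - [[0,0,0],[0,0,0]]
    - [[0,0,0],[0,0,0]]
    - [[0,0,0],[0,0,0]]
    - [[0,0,0],[0,0,0]]
    - [[0,0,0],[0,0,0]]
    - [[0,0,0],[0,0,0]]
    - [[0,0,0],[0,0,0]]
  claw: 0
  grip_force: 24

```text
clock: 5.5
tcp_pos: [631.5, -303.5, 257.0]
tool_rot: [-3.14, 0.872, -0.07]
contact_force: [-0.5, -1.0, 4.8]
grip_width: 23.4
finger_force: 30.0
```

>>> drive_tool:
  rows:
    - [[-0.02,0.001,0.024],[0,0,0]]
    - [[-0.05,0.004,0.06],[0,0,0]]
    - [[-0.1,0.007,0.12],[0,0,0]]
    - [[-0.15,0.011,0.18],[0,0,0]]
    - [[-0.2,0.014,0.24],[0,0,0]]
    - [[-0.25,0.018,0.3],[0,0,0]]
    - [[-0.25,0.018,0.3],[0,0,0]]
  grip_force: 22

```text
clock: 6.2
tcp_pos: [600.7, -301.4, 294.0]
tool_rot: [-3.14, 0.872, -0.07]
contact_force: [-0.4, -0.1, -0.1]
grip_width: 23.3
finger_force: 29.5
```

```bash
sed -i '/^a=/d' w.py; python3 w.py w4
```

```text
6.2 [ 600.70255983 -301.36316112  294.0118875 ] [-0.48  0.82  1.12 -0.34  2.01  1.15] 23.339978530723783 29.501850306987762
[[105.0, 40.0], [138.0, 240.0], [150.0, 298.0]]
[[322.0, 35.0], [321.0, 240.0], [321.0, 300.0]]
```

View pics/w4.png

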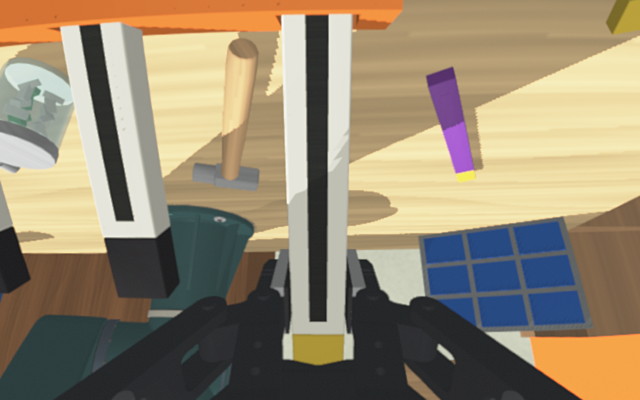

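The refill came up with the gripper (the cap boundary stays at row 333 and the sleeve is still aligned). I keep drawing it out straight.

>>> drive_tool:
  rows:
    - [[-0.05,0.004,0.06],[0,0,0]]
    - [[-0.1,0.007,0.12],[0,0,0]]
    - [[-0.15,0.011,0.18],[0,0,0]]
    - [[-0.2,0.014,0.24],[0,0,0]]
    - [[-0.25,0.018,0.3],[0,0,0]]
    - [[-0.3,0.021,0.36],[0,0,0]]
    - [[-0.35,0.025,0.42],[0,0,0]]
    - [[-0.4,0.029,0.48],[0,0,0]]
    - [[-0.45,0.032,0.54],[0,0,0]]
    - [[-0.5,0.036,0.6],[0,0,0]]
    - [[-0.6,0.043,0.72],[0,0,0]]
    - [[-0.6,0.043,0.72],[0,0,0]]
  grip_force: 20

```text
clock: 7.45
tcp_pos: [528.5, -296.2, 381.2]
tool_rot: [-3.141, 0.871, -0.071]
contact_force: [0.4, 0.4, -0.3]
grip_width: 23.9
finger_force: 29.5
```

Run:
```python
from m import *
p,r,s=cur(); print(s["clock"],p,np.round(s["joint_positions"],2),s["grip_width"],s["finger_force"],s["contact_force"])
g=p+155*r.as_matrix()[:,2]; U=-r.as_matrix()[:,0]; print("grasp",g,"foot",g-169*U)
# final: level, tool down, keep yaw about tray direction
for yaw in (-.072,.25,.5):
    R=Ro.from_euler("xyz",[np.pi,0,yaw]); X=R.as_matrix()[:,0]
    P=np.array([585.7,220.3,210])-57*X+[0,0,155]; print(yaw,P,delta(P,R))
```

```text
7.45 [ 528.50054217 -296.17629775  381.23817117] [-0.52  0.65  1.25 -0.38  2.04  1.1 ] 23.890552352672405 29.45332020521164 [ 0.40723931  0.37351871 -0.337573  ]
grasp [ 410.24793285 -287.6488129   281.39528264] foot [ 518.83120483 -295.41945168  152.12699489]
-0.072 [528.84768019 224.40045506 365.        ] (array([ 3.000e-03,  4.338e+00, -1.350e-01]), array([-2.000e-02, -2.765e-01, -1.000e-04]))
0.25 [530.47199196 206.19797432 365.        ] (array([ 0.016,  4.186, -0.135]), array([ 0.0247, -0.2773,  0.0958]))
0.5 [535.67779397 192.9727443  365.        ] (array([ 0.06 ,  4.076, -0.135]), array([ 0.0596, -0.2744,  0.1702]))
```

>>> drive_tool:
  rows:
    - [[0,0,0.1],[0,0,0]]
    - [[0,0,0.25],[0,0,0]]
    - [[0,0,0.4],[0,0,0]]
    - [[0,0,0.55],[0,0,0]]
    - [[0,0,0.7],[0,0,0]]
    - [[0,0,0.8],[0,0,0]]
    - [[0,0,0.85],[0,0,0]]
    - [[0,0,0.85],[0,0,0]]

```text
clock: 8.25
tcp_pos: [529.7, -296.1, 481.4]
tool_rot: [-3.14, 0.871, -0.07]
contact_force: [-1.3, 0.7, -0.6]
grip_width: 23.5
finger_force: 29.4
```

>>> drive_tool:
  rows:
    - [[0,0,0],[0,-0.01,0]]
    - [[0,0,0],[-0.002,-0.03,0]]
    - [[0,0,0],[-0.004,-0.05,0]]
    - [[0,0,0],[-0.005,-0.07,0]]
    - [[0,0,0],[-0.007,-0.09,0]]
    - [[0,0,0],[-0.008,-0.11,0]]
    - [[0,0,0],[-0.009,-0.125,0]]
    - [[0,0,0],[-0.01,-0.135,0]]
    - [[0,0,0],[-0.01,-0.138,0]]
    - [[0,0,0],[-0.01,-0.138,0]]

```text
clock: 9.25
tcp_pos: [529.4, -296.1, 480.5]
tool_rot: [-3.14, 0.438, -0.07]
contact_force: [0.5, 0.2, -0.4]
grip_width: 23.5
finger_force: 29.4
```

>>> drive_tool:
  rows:
    - [[0,0,0],[0,-0.01,0]]
    - [[0,0,0],[-0.002,-0.03,0]]
    - [[0,0,0],[-0.004,-0.05,0]]
    - [[0,0,0],[-0.005,-0.07,0]]
    - [[0,0,0],[-0.007,-0.09,0]]
    - [[0,0,0],[-0.008,-0.11,0]]
    - [[0,0,0],[-0.009,-0.125,0]]
    - [[0,0,0],[-0.01,-0.135,0]]
    - [[0,0,0],[-0.01,-0.138,0]]
    - [[0,0,0],[-0.01,-0.138,0]]

```text
clock: 10.25
tcp_pos: [529.4, -296.1, 480.7]
tool_rot: [-3.141, 0.003, -0.07]
contact_force: [-0.2, -0.4, -0.4]
grip_width: 23.4
finger_force: 29.4
```

```bash
python3 w.py w5
python3 - <<'E'
from m import *
P=np.array([528.8,224.4,365]); print(delta(P,Ro.from_euler("xyz",[np.pi,0,-.072])))
E
```

```text
10.25 [ 529.4327889  -296.0830828   480.71010827] [-0.62  0.31  1.39 -0.    1.44  1.02] 23.38495853963138 29.42426025867462
[[244.0, 160.0], [233.0, 227.0], [229.0, 257.0]]
[[319.0, 160.0], [319.0, 227.0], [319.0, 257.0]]
(array([-0.006,  4.338, -0.964]), array([-0.0001, -0.001 , -0.0005]))
```

View pics/w5.png

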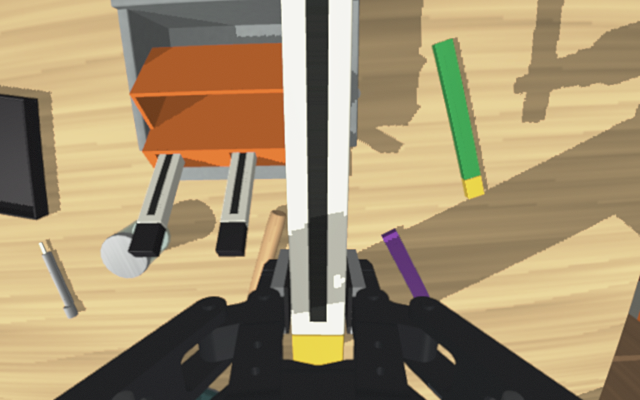

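The refill is still held at the same spot in the grip (cap boundary at row 333), and the two spares are still in their pockets. Now the traverse to the tray.

>>> drive_tool:
  rows:
    - [[0,0.1,0],[0,0,0]]
    - [[0,0.3,0],[0,0,0]]
    - [[0,0.53,0],[0,0,0]]
    - [[0,0.76,0],[0,0,0]]
    - [[0,1,0],[0,0,0]]

```text
clock: 10.8
tcp_pos: [529.5, -174.4, 480.6]
tool_rot: [-3.141, 0.003, -0.07]
contact_force: [-0.7, -0.6, -1.5]
grip_width: 23.8
finger_force: 29.4
```

>>> drive_tool:
  rows:
    - [[0,0.25,0],[0,0,0]]
    - [[0,0.5,0],[0,0,0]]
    - [[0,0.75,0],[0,0,0]]
    - [[0,1,0],[0,0,0]]

```text
clock: 11.2
tcp_pos: [529.2, -54.1, 480.7]
tool_rot: [-3.141, 0.003, -0.07]
contact_force: [1.1, 0.3, 0.1]
grip_width: 23.4
finger_force: 29.4
```

>>> drive_tool:
  rows:
    - [[0,0.25,0],[0,0,0]]
    - [[0,0.5,0],[0,0,0]]
    - [[0,0.75,0],[0,0,0]]
    - [[0,1,0],[0,0,0]]

```text
clock: 11.6
tcp_pos: [529.1, 65.9, 480.7]
tool_rot: [-3.141, 0.003, -0.07]
contact_force: [0.2, 0.4, -0.9]
grip_width: 23.4
finger_force: 29.4
```

>>> drive_tool:
  rows:
    - [[0,0.25,-0.05],[0,0,0]]
    - [[0,0.5,-0.15],[0,0,0]]
    - [[0,0.75,-0.25],[0,0,0]]
    - [[0,1,-0.35],[0,0,0]]
    - [[0,1.0,-0.45],[0,0,0]]
    - [[0,1.0,-0.5],[0,0,0]]

```text
clock: 12.2
tcp_pos: [528.8, 184.8, 419.4]
tool_rot: [3.141, 0.005, -0.068]
contact_force: [0.4, -0.1, -1.4]
grip_width: 23.8
finger_force: 29.4
```

>>> drive_tool:
  rows:
    - [[0,0.1,-0.05],[0,0,0]]
    - [[0,0.2,-0.15],[0,0,0]]
    - [[0,0.3,-0.3],[0,0,0]]
    - [[0,0.34,-0.4],[0,0,0]]
    - [[0,0.34,-0.46],[0,0,0]]
    - [[0,0.34,-0.46],[0,0,0]]
    - [[0,0.34,-0.46],[0,0,0]]
    - [[0,0.34,-0.46],[0,0,0]]

```text
clock: 13.0
tcp_pos: [530.0, 224.4, 366.3]
tool_rot: [-3.141, 0.001, -0.071]
contact_force: [0.3, 0.4, 1.0]
grip_width: 23.4
finger_force: 29.4
```

Run:
```python
from m import *
p,r,s=cur(); print(s["clock"],p,s["tool_rot"],s["grip_width"],s["finger_force"],s["contact_force"])
M=r.as_matrix(); g=p+155*M[:,2]; U=-M[:,0]
ims=[]
for n in ("top","side"):
    f=manip.grab_frame(n); T=np.array(f["cam_to_world"])
    print(n,proj(f,T,[g+51*U,g+21*U,g-57*U,g-167*U,[585.7,220.3,4]]).round(1).tolist())
    im=f["frame"][:,:,::-1]; ims.append(im[120:320,130:330] if n=="top" else im[170:370,150:350])
cv2.imwrite("pics/f.png",np.hstack([cv2.resize(i,(400,400),interpolation=cv2.INTER_CUBIC) for i in ims]))
```

```text
13.0 [530.00310698 224.3996049  366.29719066] [-3.14119430e+00  1.23643654e-03 -7.07656160e-02] 23.383533982135912 29.41474199295044 [0.33361347 0.37056774 0.96198127]
top [[167.2, 219.6], [169.1, 204.7], [174.0, 166.5], [180.8, 114.7], [203.9, 185.2]]
side [[256.5, 251.8], [244.5, 246.0], [214.8, 231.7], [176.6, 213.2], [229.0, 298.4]]
```

View pics/f.png

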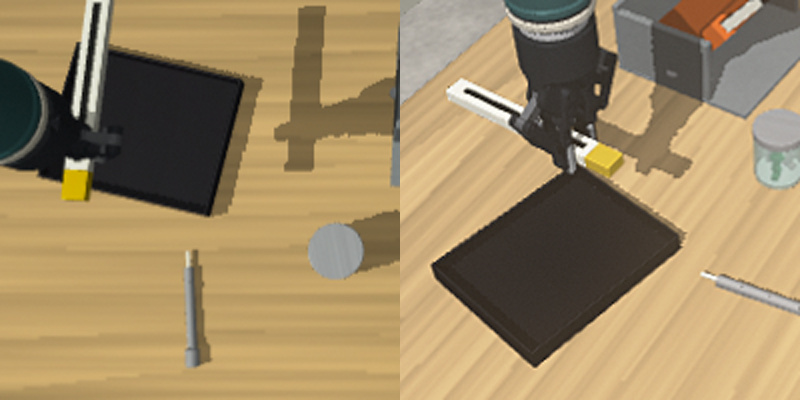

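The level refill projects where expected: cap end at (167,219) in the top view and foot at (175,215) in the side view. Its middle is within a few mm of the tray centre at about 210 mm height, and nothing else has moved. I hand in the job.

```bash
python3 -c "
from bench import manip
print(manip.close_job())"
```

```text
the job is handed in; nothing more can be done
None
```

The yellow-capped refill is out of its pocket and held level over the middle of the drip tray, about 21 cm above the counter, with the finger force reading 29.4 N; the job was handed in at about 13 s, and the other refills, tray, jar, tire gauge and hammer were not touched.

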